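# Set the hot-water urn's locked tap with its loose key

### The arm

A 6-joint arm with a two-finger parallel gripper is mounted at the origin on the work surface. World frame = base frame: x ahead of the robot, y to its left, z up, the work surface at z = 0. Lengths are in m, angles in rad, forces in N, time in s.
With the tool pointing down it reaches from about 0.325 to 0.775 m from the base axis. Payload 9.3 kg.
Tool frame: the origin (TCP) lies on the centre line of the jaws, within the pads' length; the fingertips stand ahead of it and the grasp point (between the pads) lies 3 mm ahead of it (tcp_to_tips is the z of the fingertips in the tool frame, in m); z points along the fingers, y is the line along which they close (so a half turn about z gives the same grasp; the last joint's range is limited). The gripper opens to 85 mm and grips with 20 to 120 N. Pads are 22 mm wide; open, the fingers measure 114 mm over their backs; the gripper's body (76 mm by 85 mm) begins 54 mm behind the grasp point. The pads swing forward as they close: fully open they stand 13 mm farther back than shut.
Start: joints at [-1.466, 0.259, 0.021, 1.334, 0, 1.418], TCP at [0.14, -0.532, 0.253] pointing down, gripper open.
Joint ranges: [-3.04, 3.04], [-0.91, 1.82], [-1.04, 1.36], [-1.92, 1.95], [-1.52, 1.45], [-3.14, 3.14]. Speed limits (rad/s): [2.22, 2.22, 2.79, 3.14, 3.14, 3.14].

### API

Orientations are given as [roll, pitch, yaw] about the fixed x, y, z axes, in that order (R = Rz(yaw) Ry(pitch) Rx(roll)).
In Python, from plant import get_obs, get_image, close_job, tcp_to_tips gives the robot as it stands.
- The arm moves only by the tool apply_moves, never from a script. Its argument "commands" is a list of rows, each an object with "translation": the shift along the tool's x, y, z in mm, a list of three; "spin": the turn about the tool's z in degrees. A call has 1 to 5 rows; each row is the pose to reach, as a shift and turn from the pose commanded when the call began, along the tool's axes at that moment; what a row does not reach only later rows make up. A row lasts 1/10 s, in which the tool goes at most 50 mm and 8.59 degrees, less where a joint would pass 70% of its speed; a pose out of reach is approached as far as the arm can. A call with a gripper value outside its range is refused whole. "fingers" is the opening, from 0 (shut) to 1 (fully open), set as the call begins (left out, the last holds). The fingers move at their own pace and stop on an object; "force" is the grip in N (left out, the last holds). Time passes only in rows, so rows that repeat a pose let the fingers close. It gives the time, the measured TCP pose, the force, the opening and the grip force at its end, in the units of the state.
- get_obs(): the state, without advancing time (a new reading comes with each control period).
- get_image(name): name is "scene" or "top"; returns a dict with "color" (384x512x3 uint8, red, green, blue), "vertical_fov" (degrees; the focal length in pixels is half the picture's height over the tangent of half this angle, whatever the lens; pixels are square), "cx", "cy" (the principal point, pixels), "xyz" and "rotation" of the camera in the world. Camera axes: x right, y down, z forward; pixel columns grow to the right and rows downward; lengths in m; the calibration is good to about 2 mm. A picture is of the moment at which its call begins. There is no depth.
- close_job(): hands the job in; it is judged then, once.
The state is a dict: "time": time; "joint_positions": joint angles; "joint_velocities": joint speeds; "joint_torque": joint torques, N m; "eef_pos": TCP position; "orientation": TCP orientation; "ft_force": force on the tool from outside, world axes, zero at the start; "moment": the same for the moment, N m; "gripper_width": opening from 0.0 (shut) to 1.0 (fully open); "gripper_force": force on a finger pad.
Only numpy, scipy, OpenCV 4.12 (cv2) and the standard library are available. Lean on these libraries where they do the work, as an engineer would, in place of code of your own. Each camera call takes 0.05 s, during which the arm holds its last target. There are 200 camera calls.

### The job

The urn's tap has no handle of its own: pull the red-handled tap key up out of its blue holder, lay it down flat on the teal mat and let go, then take it up again so that it is level, slip its open jaw over the tap's square spindle and turn the spindle with it until the red pointer stands at the green mark on the dial. Take the key off again and leave it lying flat on the mat, with the pointer still at the mark. The urn and its tap are scalding hot, so only the key may touch them, and leave the other things on the table where they stand.

Things in the scene. Friction and masses are not known exactly. Their poses are not given: they have to be found in the camera images.
- tap_key: flat tap key, 170 mm long, 24 wide, 16 thick, 140 g: steel jaw, red handle (last 90 mm). Starts upright in the holder, jaw down, top 181 mm above the table. Origin: centre of the jaw's end; z: along the key from jaw to handle; y: width; x: thickness. Jaw: open fork 36 mm wide, with a slot 17 mm wide and 32 deep from the end, through the thickness, mouth flared to about 22 mm
- key_jaw (a point): point in the key's slot, 25 mm from the jaw's end, where the spindle's axis lies when the spindle touches the bottom of the slot; axes as the key's
- key_grip (a point): point in the middle of the red handle, 135 mm from the jaw's end (the key balances about 105 mm from it); axes as the key's
- key_mid (a point): middle of the key, 85 mm from the jaw's end; axes as the key's
- holder: blue upright holder, fixed: sleeve 32 x 56 mm outside, 22 x 46 inside, rim 98 mm and inner floor 11 mm above the table, on a foot 90 x 110 x 6 mm; origin on the table under its centre; y along its long side, like the key's y
- mat: flat teal mat, 240 mm (x) by 210 mm (y), 4 mm thick, fixed; origin at the centre of its underside
- urn: steel urn, fixed; origin on the table under the axis of the tap's spindle, z up. Urn: radius 112 mm, height 375, centred 250 mm from the origin along +y (side handles to 142 mm). A brass pipe 22 mm thick, 135 mm up, runs to the tap: body 40 mm wide, 103 to 155 mm above the table, under a white dial of 42 mm radius (top face at 159 mm)
- spindle_top (a point): centre of the top of the tap's square brass spindle, 200 mm above the table. The spindle is upright, 14 mm square, bare from 165 to 200 mm above the table (hold the key at about 183); its flats lie along the point's x and y. x points along the red pointer (35 mm long, close over the dial)
- spindle (a joint): opening angle of the tap, rad: 0 closed (pointer along the urn's x), grows counterclockwise seen from above, stops at 1.7. It is stiff and stays where it is left; the slot has up to about 0.25 rad of play on the spindle either way
- mark: green tab on the dial's rim, 45 mm from the spindle's axis; origin on the table under the spindle's axis, x points from the axis to the tab
- mug: white mug, 74 mm wide, 85 mm high, standing under the spout of the tap; origin at the centre of its underside; leave it alone
- cup: blue cup, 72 mm wide, 80 mm high; origin at the centre of its underside; leave it alone
- jar: amber sugar jar, 64 mm wide, 100 mm high; origin at the centre of its underside; leave it alone
- sanitiser: clear hand-sanitiser bottle, 60 mm wide, 170 mm high; origin at the centre of its underside; leave it alone
- cashbox: green cash box, 150 x 200 x 75 mm; origin at the centre of its underside; leave it alone
- tape: tape dispenser, 140 x 50 x 80 mm; origin at the centre of its underside; leave it alone

How it is judged:
By the outcome, as a careful person would: the job done as asked, in the order asked, and still so for the second after the job is handed in, with the robot touching nothing.
It also fails if it takes over 72 s, if anything falls off the work surface, if the arm or the gripper's body presses on something with over 40 N, if the wrist force passes 120 N, or if a joint passes its speed limit or range.

## Working session

There is one attempt and no reset: what is moved stays moved. The work goes in short steps, Python scripts to look and compute and a tool call to move; the robot and the scene stay as the last step left them, time stands still between calls to the robot, and variables do not carry over. Pictures are saved under pics/ and viewed, at most 10 in all, crops included, and the job is handed in when it is done.

Besides the shell and the picture viewer there is one more tool, called after "Call:" by a JSON object that holds its "fn" and its "kwargs". apply_moves: Moves the arm, as the interface text tells. Its arguments: {"type":"object","properties":{"commands":{"type":"array"},"fingers":{"type":"number"},"force":{"type":"number"}},"required":["commands"]}

```bash
ls; mkdir -p pics
python3 - <<'E'
from plant import get_obs,get_image,tcp_to_tips
import cv2
print(get_obs(),tcp_to_tips)
for n in("scene","top"):
    im=get_image(n);cv2.imwrite(f"pics/{n}0.png",im["color"][:,:,::-1])
    print({k:v for k,v in im.items() if k!="color"})
E
```

```text
pics
{'time': 0.0, 'joint_positions': array([-1.46559861e+00,  2.59192576e-01,  2.07463388e-02,  1.33365781e+00,
        2.20466478e-05,  1.41822533e+00]), 'joint_velocities': array([-6.48905357e-04,  4.91613885e-04, -1.63978699e-03,  3.49947792e-04,
        1.01553779e-04, -6.66174732e-05]), 'joint_torque': array([-3.63478121e-04, -5.55634439e+01,  3.44529355e+01,  1.37657629e-02,
       -2.61247169e-04, -6.78129126e-06]), 'eef_pos': array([ 0.14019911, -0.53158127,  0.25265985]), 'orientation': array([-3.14030347e+00, -2.20538177e-04,  2.57768558e-01]), 'ft_force': array([-0.08836632,  0.1011372 ,  0.09463373]), 'moment': array([ 0.00327612, -0.0306851 , -0.01729805]), 'gripper_force': 0.0, 'gripper_width': 1.0004053253598857} 0.022
{'vertical_fov': 50.475713813416775, 'cx': 249.73264535092588, 'cy': 191.45587320746105, 'xyz': array([1.03112944, 0.53829215, 0.81675283]), 'rotation': array([-2.23679944,  0.01494612,  2.51611047])}
{'vertical_fov': 47.08884158723818, 'cx': 253.40457889295658, 'cy': 196.34153094582737, 'xyz': array([ 0.34867498, -0.16073247,  1.44887555]), 'rotation': array([-3.01060465e+00,  1.97036522e-03, -1.56990297e+00])}
```

View pics/scene0.png

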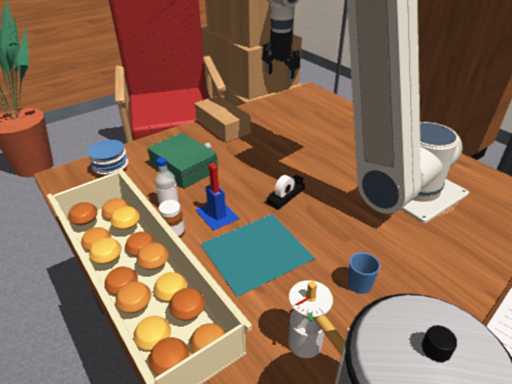

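View pics/top0.png

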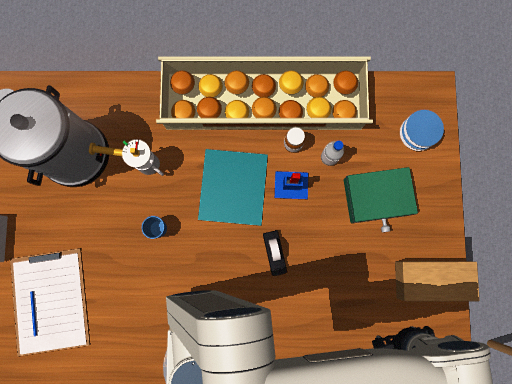

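The scene view shows the key upright in its blue holder at about (215,195), the mat at (257,252), and the tap dial at (311,298). In the top view the holder is at (293,183), the mat at (234,188), and the dial at (137,153). Next I'll zoom in on the dial and holder.

```bash
cat > h.py <<'E'
import numpy as np,cv2
from scipy.spatial.transform import Rotation as Ro
from plant import get_obs,get_image
class Cam:
    def __init__(s,n):
        im=get_image(n);s.im=im;s.c=im["color"];s.p=np.array(im["xyz"])
        s.R=Ro.from_euler("xyz",im["rotation"]).as_matrix()
        s.f=s.c.shape[0]/2/np.tan(np.radians(im["vertical_fov"])/2);s.hsv=cv2.cvtColor(s.c,cv2.COLOR_RGB2HSV)
    def ray(s,u,v):
        d=s.R@np.array([(u-s.im["cx"])/s.f,(v-s.im["cy"])/s.f,1]);return d/np.linalg.norm(d)
    def onz(s,u,v,z):
        d=s.ray(u,v);return s.p+d*(z-s.p[2])/d[2]
    def proj(s,P):
        q=s.R.T@(np.array(P)-s.p);return np.array([q[0]/q[2]*s.f+s.im["cx"],q[1]/q[2]*s.f+s.im["cy"]])
    def mask(s,lo,hi,box=None):
        m=cv2.inRange(s.hsv,np.array(lo),np.array(hi))
        if box:
            k=np.zeros_like(m);u0,v0,u1,v1=box;k[v0:v1,u0:u1]=255;m&=k
        return m
def tri(a,ua,b,ub):
    d1,d2=a.ray(*ua),b.ray(*ub)
    A=np.stack([d1,-d2],1);t=np.linalg.lstsq(A,b.p-a.p,rcond=None)[0]
    P,Q=a.p+t[0]*d1,b.p+t[1]*d2;return (P+Q)/2,np.linalg.norm(P-Q)
E
python3 - <<'E'
from h import *
S,T=Cam("scene"),Cam("top")
a=[cv2.resize(S.c[270:330,275:350],None,fx=5,fy=5,interpolation=2),cv2.resize(T.c[125:185,105:180],None,fx=5,fy=5,interpolation=2)]
b=[cv2.resize(S.c[155:235,190:245],None,fx=5,fy=3.75,interpolation=2),cv2.resize(T.c[160:210,265:325],None,fx=6,fy=6,interpolation=2)]
x=np.hstack(a);y=np.hstack(b);y=cv2.copyMakeBorder(y,0,0,0,x.shape[1]-y.shape[1],0)
cv2.imwrite("pics/z1.png",np.vstack([x,y])[:,:,::-1])
E
```

```text
(no output)
```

View pics/z1.png

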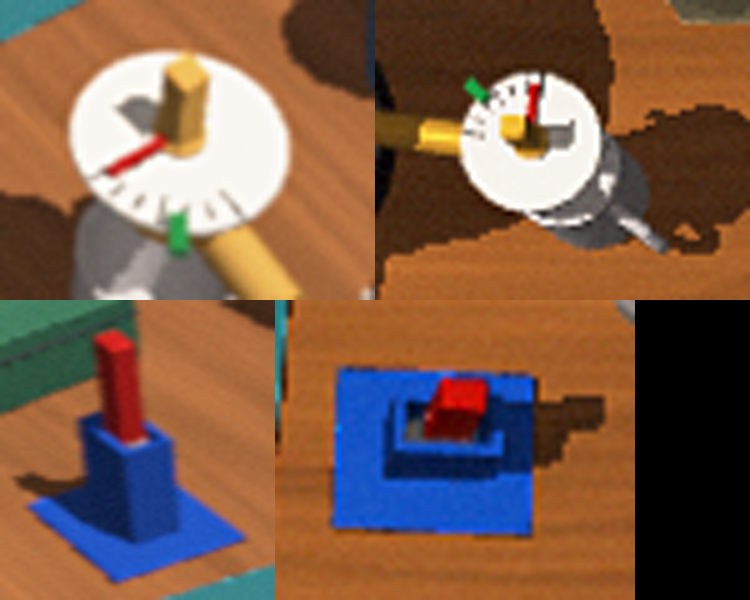

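The dial crops show the red pointer toward +x (image up in the top view) and the green mark about 50° counterclockwise of it. The crops also show the key in the holder with its 24 mm width along world y. Next I'll measure.

Run:
```python
from h import *
np.set_printoptions(precision=4,suppress=True)
S,T=Cam("scene"),Cam("top")
def big(m):
    c=cv2.findContours(m,0,cv2.CHAIN_APPROX_NONE)[0];return max(c,key=cv2.contourArea)
red=[0,170,60],[6,255,255]
for C,n,bd,bk in((S,"S",(280,275,345,330),(190,155,245,235)),(T,"T",(125,135,160,172),(265,160,325,210))):
    m=C.mask([0,0,190],[179,50,255],bd);e=cv2.fitEllipse(cv2.convexHull(big(m)));print(n,"dial",e,C.onz(*e[0],.159))
    for nm,lo,hi in(("ptr",[0,150,100],[8,255,255]),("mark",[45,120,60],[80,255,255])):
        v,u=np.nonzero(C.mask(lo,hi,bd if nm=="ptr" else (bd[0]-8,bd[1]-8,bd[2],bd[3])));P=C.onz(u.mean(),v.mean(),.16);print(nm,len(u),u.mean(),v.mean(),P)
    # key red: top-end
    m=C.mask(*red,bk);c=cv2.minAreaRect(big(m));print("key",c, cv2.boxPoints(c).tolist())
    m=C.mask([105,150,60],[125,255,255],bk);h=big(m);r=cv2.approxPolyDP(cv2.convexHull(h),3,True)[:,0];print("holder",[(p,C.onz(*p,.006)[:2]) for p in r])
    m=C.mask([80,100,50],[98,255,200]);q=cv2.approxPolyDP(cv2.convexHull(big(m)),4,True)[:,0];Q=np.array([C.onz(*p,.004)[:2] for p in q]);print("mat",Q,Q.mean(0))
    m=C.mask([15,110,90],[28,255,255],bd);v,u=np.nonzero(m);print("brass",np.c_[u,v].min(0),np.c_[u,v].max(0))
```

```text
S dial ((310.505126953125, 298.16058349609375), (35.05755615234375, 43.620018005371094), 104.4266357421875) [0.6516 0.199  0.159 ]
ptr 26 302.2692307692308 300.6923076923077 [0.6691 0.1944 0.16  ]
mark 24 310.25 316.5833333333333 [0.681  0.2302 0.16  ]
key ((213.72543334960938, 177.4794921875), (29.152507781982422, 7.695537567138672), 84.80557250976562) [[208.57379150390625, 163.31146240234375], [216.23773193359375, 162.61474609375], [218.8770751953125, 191.64752197265625], [211.213134765625, 192.34423828125]]
holder [(array([208, 186], dtype=int32), array([ 0.5295, -0.4113])), (array([223, 192], dtype=int32), array([ 0.5073, -0.3548])), (array([237, 217], dtype=int32), array([ 0.5395, -0.2281])), (array([213, 229], dtype=int32), array([ 0.6244, -0.2268])), (array([196, 210], dtype=int32), array([ 0.6217, -0.3297]))]
mat [[ 0.4489 -0.1744]
 [ 0.4686  0.0267]
 [ 0.6998  0.0056]
 [ 0.6822 -0.1971]] [ 0.5748 -0.0848]
brass [303 280] [335 329]
T dial ((136.96131896972656, 154.2924346923828), (26.132871627807617, 31.148761749267578), 156.68414306640625) [0.6453 0.1904 0.159 ]
ptr 12 136.16666666666666 145.08333333333334 [0.6732 0.1936 0.16  ]
mark 13 124.6923076923077 142.30769230769232 [0.6818 0.2283 0.16  ]
key ((294.5, 177.5), (9.0, 9.0), 0.0) [[290.0, 182.0], [290.0, 173.0], [299.0, 173.0], [299.0, 182.0]]
holder [(array([307, 173], dtype=int32), array([ 0.6172, -0.3359])), (array([307, 198], dtype=int32), array([ 0.5334, -0.3346])), (array([275, 197], dtype=int32), array([ 0.5366, -0.229 ])), (array([277, 171], dtype=int32), array([ 0.6239, -0.2362]))]
mat [[ 0.6992  0.0015]
 [ 0.6787 -0.2031]
 [ 0.4475 -0.1794]
 [ 0.4638  0.0243]] [ 0.5723 -0.0892]
brass [130 148] [139 156]
```

Run:
```python
from h import *
np.set_printoptions(precision=4,suppress=True)
S,T=Cam("scene"),Cam("top")
print("spindle top",tri(S,(312.2,283.2),T,(132.6,150.6)))
# key top: centre of bright top face
print("keytop",tri(S,(190+116/5,155+42/3.75),T,(265+187/6,160+93/6)))
for n,C,bk in(("T",T,(265,160,325,210)),):
    m=C.mask([105,150,60],[125,255,255],bk);c=cv2.findContours(m,0,1)[0];r=cv2.minAreaRect(max(c,key=cv2.contourArea));print(r)
    print(C.onz(*r[0],.006)); B=cv2.boxPoints(r);print([C.onz(*b,.006)[:2] for b in B])
# mat pixel-precise yaw
for C in(S,T):
    m=C.mask([80,100,50],[98,255,200]);c=max(cv2.findContours(m,0,1)[0],key=cv2.contourArea)[:,0]
    Q=np.array([C.onz(*p,.004)[:2] for p in c]).astype(np.float32);print("mat",cv2.minAreaRect(Q))
for C,b in((S,(270,265,350,335)),(T,(110,130,165,175))):
    m=C.mask([0,0,190],[179,60,255],b);m|=C.mask([45,120,60],[80,255,255],b)
    c=max(cv2.findContours(m,0,1)[0],key=cv2.contourArea)[:,0];h=cv2.convexHull(c)[:,0]
    Q=np.array([C.onz(*p,.159)[:2] for p in h]);print("hull",len(Q),Q.min(0),Q.max(0))
```

```text
spindle top (array([0.6473, 0.1939, 0.1961]), np.float64(0.0012382530493090086))
keytop (array([ 0.5769, -0.2825,  0.1759]), np.float64(0.002916949646932943))
((291.0, 184.5), (32.0, 27.0), 0.0)
[ 0.5784 -0.2823  0.006 ]
[array([ 0.5333, -0.229 ]), array([ 0.6239, -0.2295]), array([ 0.6239, -0.336 ]), array([ 0.5334, -0.3346])]
mat ((0.5742635130882263, -0.08526109904050827), (0.20722174644470215, 0.23643189668655396), 84.75456237792969)
mat ((0.5723298788070679, -0.0888964831829071), (0.20833899080753326, 0.23832422494888306), 84.82901763916016)
hull 25 [0.6081 0.1546] [0.6925 0.2404]
hull 15 [0.6005 0.1542] [0.6891 0.2355]
```

Call:
{"fn": "apply_moves", "kwargs": {"commands": [{"translation": [48,-13,0],"spin": 0},{"translation": [96,-26,0],"spin": 0},{"translation": [144,-38,0],"spin": 0},{"translation": [192,-51,0],"spin": 0},{"translation": [240,-64,0],"spin": 0}], "fingers": 0.7}}

```text
time: 0.9
eef_pos: [0.3574, -0.4076, 0.2535]
orientation: [3.141, -0.0, 0.257]
ft_force: [0.7, -0.7, -0.1]
gripper_width: 0.699
gripper_force: 0.0
```

Call:
{"fn": "apply_moves", "kwargs": {"commands": [{"translation": [48,-13,0],"spin": 0},{"translation": [96,-26,0],"spin": 0},{"translation": [144,-38,0],"spin": 0},{"translation": [192,-51,0],"spin": 0},{"translation": [240,-64,0],"spin": 0}]}}

```text
time: 1.4
eef_pos: [0.5734, -0.2843, 0.2534]
orientation: [3.141, -0.0, 0.258]
ft_force: [0.5, -2.1, 0.2]
gripper_width: 0.697
gripper_force: 0.0
```

Call:
{"fn": "apply_moves", "kwargs": {"commands": [{"translation": [7,-1,0],"spin": -8.5},{"translation": [7,-1,0],"spin": -17},{"translation": [7,-1,0],"spin": -25.5},{"translation": [7,-1,0],"spin": -34},{"translation": [7,-1,0],"spin": -42.5}]}}

```text
time: 1.9
eef_pos: [0.5783, -0.2828, 0.2531]
orientation: [-3.141, -0.0, 1.006]
ft_force: [0.6, -0.3, 0.4]
gripper_width: 0.699
gripper_force: 0.0
```

Call:
{"fn": "apply_moves", "kwargs": {"commands": [{"translation": [0,0,0],"spin": -8.5},{"translation": [0,0,0],"spin": -17},{"translation": [0,0,0],"spin": -25.5},{"translation": [0,0,0],"spin": -34},{"translation": [0,0,0],"spin": -42.5}]}}

```text
time: 2.4
eef_pos: [0.5782, -0.2829, 0.2532]
orientation: [-3.141, -0.0, 1.747]
ft_force: [0.5, -0.3, 0.1]
gripper_width: 0.705
gripper_force: 0.0
```

Call:
{"fn": "apply_moves", "kwargs": {"commands": [{"translation": [0,0,0],"spin": -8.5},{"translation": [0,0,0],"spin": -17},{"translation": [0,0,0],"spin": -25.5},{"translation": [0,0,0],"spin": -34},{"translation": [0,0,0],"spin": -42.5}]}}

```text
time: 2.9
eef_pos: [0.5782, -0.2829, 0.2532]
orientation: [3.142, -0.0, 2.489]
ft_force: [-0.2, 0.8, 0.7]
gripper_width: 0.704
gripper_force: 0.0
```

Call:
{"fn": "apply_moves", "kwargs": {"commands": [{"translation": [0,0,0],"spin": -8.5},{"translation": [0,0,0],"spin": -17},{"translation": [0,0,0],"spin": -25.5},{"translation": [0,0,0],"spin": -34},{"translation": [0,0,0],"spin": -37}]}}

```text
time: 3.4
eef_pos: [0.5782, -0.2829, 0.2532]
orientation: [3.142, -0.0, 3.134]
ft_force: [0.3, 0.2, 0.4]
gripper_width: 0.701
gripper_force: 0.0
```

Call:
{"fn": "apply_moves", "kwargs": {"commands": [{"translation": [0,0,30],"spin": 0},{"translation": [0,0,60],"spin": 0},{"translation": [0,0,90],"spin": 0},{"translation": [0,0,104],"spin": 0},{"translation": [0,0,104],"spin": 0}]}}

```text
time: 3.9
eef_pos: [0.5773, -0.2823, 0.1469]
orientation: [3.139, -0.004, 3.129]
ft_force: [0.7, 0.5, 0.3]
gripper_width: 0.7
gripper_force: 0.0
```

Call:
{"fn": "apply_moves", "kwargs": {"commands": [{"translation": [0,0,0],"spin": 0},{"translation": [0,0,0],"spin": 0},{"translation": [0,0,0],"spin": 0},{"translation": [0,0,0],"spin": 0},{"translation": [0,0,0],"spin": 0}], "fingers": 0.1, "force": 50}}

```text
time: 4.4
eef_pos: [0.5788, -0.2831, 0.1506]
orientation: [-3.14, 0.002, 3.129]
ft_force: [0.8, 0.9, 6.6]
gripper_width: 0.272
gripper_force: 49.2
```

Call:
{"fn": "apply_moves", "kwargs": {"commands": [{"translation": [0,0,0],"spin": 0},{"translation": [0,0,0],"spin": 0}]}}

```text
time: 4.6
eef_pos: [0.5788, -0.2831, 0.1506]
orientation: [-3.14, 0.002, 3.129]
ft_force: [-0.6, 0.2, 6.8]
gripper_width: 0.277
gripper_force: 49.2
```

Call:
{"fn": "apply_moves", "kwargs": {"commands": [{"translation": [0,0,-10],"spin": 0},{"translation": [0,0,-30],"spin": 0},{"translation": [0,0,-55],"spin": 0},{"translation": [0,0,-85],"spin": 0},{"translation": [0,0,-115],"spin": 0}]}}

```text
time: 5.1
eef_pos: [0.5779, -0.2828, 0.2658]
orientation: [3.141, -0.001, 3.129]
ft_force: [0.1, -1.0, -1.8]
gripper_width: 0.275
gripper_force: 49.0
```

Run:
```python
from h import *
S,T=Cam("scene"),Cam("top")
cv2.imwrite("pics/l1.png",np.hstack([cv2.resize(S.c[80:260,150:330],(540,540))])[:,:,::-1])
o=get_obs();print(o["eef_pos"],o["ft_force"],o["gripper_width"])
```

```text
[ 0.57903249 -0.28350291  0.26920614] [ 0.22076286 -1.28718114 -1.42313459] 0.2767097536793445
```

View pics/l1.png

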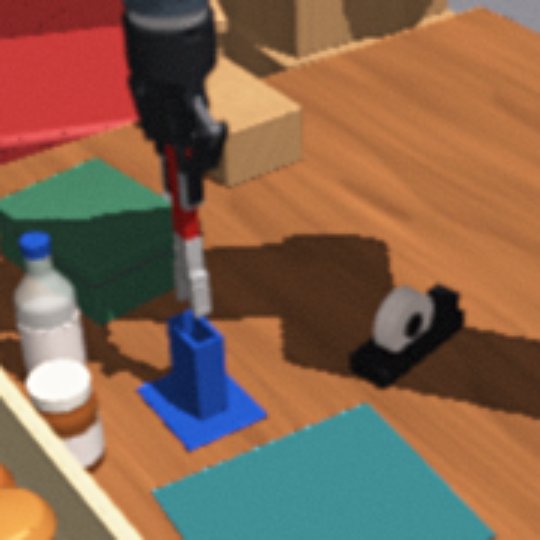

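The key hangs clear above the holder, fork down at about (197,300). Next I'll carry it over the mat.

Call:
{"fn": "apply_moves", "kwargs": {"commands": [{"translation": [-10,30,0],"spin": 0},{"translation": [-30,70,0],"spin": 0},{"translation": [-50,115,0],"spin": 0},{"translation": [-70,160,0],"spin": 0},{"translation": [-76,196,0],"spin": 0}]}}

```text
time: 5.7
eef_pos: [0.6576, -0.0854, 0.2632]
orientation: [3.141, -0.001, 3.13]
ft_force: [-0.2, 0.4, -1.4]
gripper_width: 0.273
gripper_force: 49.3
```

Call:
{"fn": "apply_moves", "kwargs": {"commands": [{"translation": [0,0,30],"spin": 0},{"translation": [0,0,60],"spin": 0},{"translation": [0,0,90],"spin": 0},{"translation": [0,0,108],"spin": 0},{"translation": [0,0,108],"spin": 0}]}}

```text
time: 6.2
eef_pos: [0.6551, -0.0875, 0.1529]
orientation: [3.14, -0.006, 3.129]
ft_force: [-1.0, -0.1, -1.6]
gripper_width: 0.276
gripper_force: 49.3
```

Call:
{"fn": "apply_moves", "kwargs": {"commands": [{"translation": [0,0,0],"spin": 0},{"translation": [0,0,0],"spin": 0}]}}

```text
time: 6.4
eef_pos: [0.6573, -0.0881, 0.1577]
orientation: [-3.141, 0.002, 3.129]
ft_force: [-0.2, 0.5, -1.8]
gripper_width: 0.274
gripper_force: 49.3
```

Call:
{"fn": "apply_moves", "kwargs": {"commands": [{"translation": [0,0,6],"spin": 0},{"translation": [0,0,12],"spin": 0},{"translation": [0,0,16],"spin": 0},{"translation": [0,0,17],"spin": 0},{"translation": [0,0,17],"spin": 0}], "fingers": 0.1, "force": 20}}

```text
time: 6.9
eef_pos: [0.6579, -0.0877, 0.1433]
orientation: [-3.141, 0.006, 3.129]
ft_force: [-3.7, 2.5, 24.1]
gripper_width: 0.277
gripper_force: 52.0
```

Call:
{"fn": "apply_moves", "kwargs": {"commands": [{"translation": [12,0,0],"spin": 0},{"translation": [24,0,1],"spin": 0},{"translation": [36,0,3],"spin": 0},{"translation": [47,0,6],"spin": 0},{"translation": [47,0,6],"spin": 0}]}}

```text
time: 7.4
eef_pos: [0.6096, -0.0872, 0.1353]
orientation: [-3.141, 0.004, 3.129]
ft_force: [-4.2, 1.5, 11.4]
gripper_width: 0.273
gripper_force: 51.1
```

Run:
```python
from h import *
S=Cam("scene")
cv2.imwrite("pics/l2.png",cv2.resize(S.c[130:310,170:350],(540,540))[:,:,::-1])
o=get_obs();print(o["eef_pos"],o["ft_force"],o["gripper_width"])
```

```text
[ 0.60977351 -0.08725349  0.13533445] [-4.36469609  1.84028233 13.19151302] 0.274397117964387
```

View pics/l2.png

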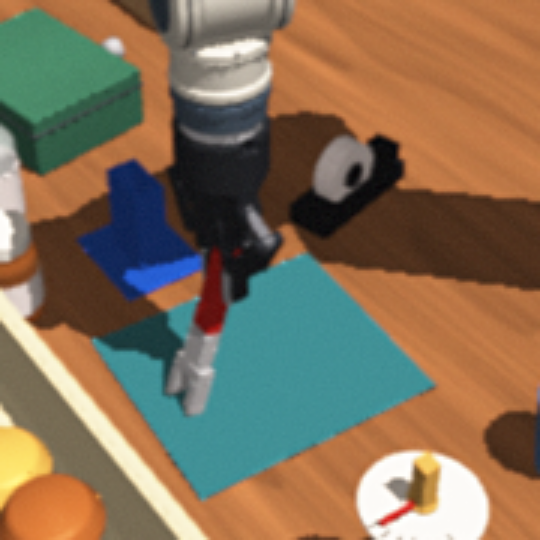

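The key's jaw is on the mat at crop (195,400) and the key tilts about 20° in the grip as planned, so I'll continue the arc.

Call:
{"fn": "apply_moves", "kwargs": {"commands": [{"translation": [12,0,4],"spin": 0},{"translation": [22,0,9],"spin": 0},{"translation": [33,0,15],"spin": 0},{"translation": [43,0,21],"spin": 0},{"translation": [52,0,29],"spin": 0}], "force": 20}}

```text
time: 7.95
eef_pos: [0.5581, -0.0867, 0.1053]
orientation: [-3.141, 0.003, 3.129]
ft_force: [-1.4, 0.9, 5.4]
gripper_width: 0.276
gripper_force: 49.7
```

Call:
{"fn": "apply_moves", "kwargs": {"commands": [{"translation": [8,0,8],"spin": 0},{"translation": [16,0,17],"spin": 0},{"translation": [23,0,27],"spin": 0},{"translation": [29,0,37],"spin": 0},{"translation": [34,0,48],"spin": 0}]}}

```text
time: 8.45
eef_pos: [0.5236, -0.0863, 0.0562]
orientation: [-3.141, 0.001, 3.129]
ft_force: [-0.3, 0.3, 3.4]
gripper_width: 0.274
gripper_force: 47.8
```

Call:
{"fn": "apply_moves", "kwargs": {"commands": [{"translation": [4,0,11],"spin": 0},{"translation": [7,0,20],"spin": 0},{"translation": [8,0,24],"spin": 0},{"translation": [8,0,24],"spin": 0},{"translation": [8,0,24],"spin": 0}]}}

```text
time: 8.95
eef_pos: [0.5157, -0.0861, 0.0323]
orientation: [3.142, -0.0, 3.129]
ft_force: [-0.1, 0.3, 0.2]
gripper_width: 0.276
gripper_force: 46.5
```

Run:
```python
from h import *
S=Cam("scene")
cv2.imwrite("pics/l3.png",cv2.resize(S.c[130:310,170:350],(540,540))[:,:,::-1])
o=get_obs();print(o["eef_pos"],o["ft_force"],o["gripper_width"])
```

```text
[ 0.51571506 -0.08611855  0.03236106] [0.04732548 0.22100453 0.51137462] 0.2744455130406039
```

View pics/l3.png

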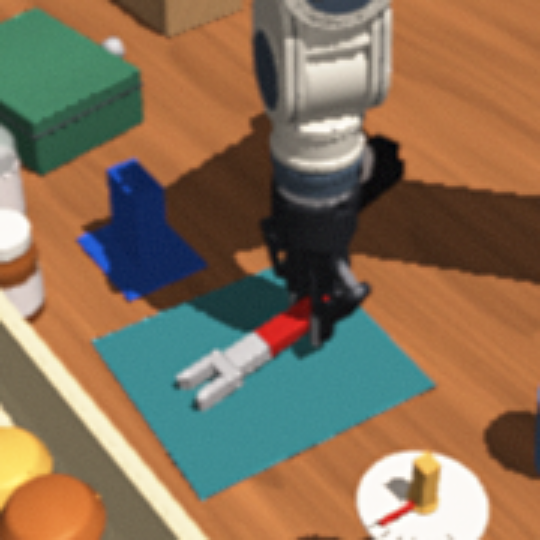

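The key is almost flat on the mat, jaw at crop (200,385), so I'll release it and lift clear.

Call:
{"fn": "apply_moves", "kwargs": {"commands": [{"translation": [0,0,2],"spin": 0},{"translation": [0,0,4],"spin": 0},{"translation": [0,0,4],"spin": 0}]}}

```text
time: 9.3
eef_pos: [0.5157, -0.0861, 0.0282]
orientation: [-3.142, -0.0, 3.129]
ft_force: [-1.6, -0.4, 1.8]
gripper_width: 0.271
gripper_force: 46.6
```

Call:
{"fn": "apply_moves", "kwargs": {"commands": [{"translation": [0,0,0],"spin": 0},{"translation": [0,0,0],"spin": 0},{"translation": [0,0,0],"spin": 0},{"translation": [0,0,0],"spin": 0},{"translation": [0,0,0],"spin": 0}], "fingers": 0.7}}

```text
time: 9.8
eef_pos: [0.5158, -0.0861, 0.0283]
orientation: [-3.142, -0.0, 3.129]
ft_force: [-1.6, -0.7, 0.9]
gripper_width: 0.694
gripper_force: 0.0
```

Call:
{"fn": "apply_moves", "kwargs": {"commands": [{"translation": [0,0,-20],"spin": 0},{"translation": [20,0,-60],"spin": 0},{"translation": [60,0,-100],"spin": 0},{"translation": [90,0,-140],"spin": 0},{"translation": [90,0,-140],"spin": 0}]}}

```text
time: 10.3
eef_pos: [0.4245, -0.085, 0.1723]
orientation: [-3.139, 0.005, 3.129]
ft_force: [1.6, -0.4, -1.1]
gripper_width: 0.696
gripper_force: 0.0
```

Run:
```python
from h import *
np.set_printoptions(precision=4,suppress=True)
S,T=Cam("scene"),Cam("top")
for n,C in(("S",S),("T",T)):
    k=np.zeros(C.c.shape[:2],np.uint8)
    q=np.array([C.proj([.573+a,-.087+b,.01]) for a,b in((.13,.12),(.13,-.12),(-.13,-.12),(-.13,.12))],int);cv2.fillConvexPoly(k,q,255)
    m=cv2.inRange(C.hsv,np.array([0,150,60]),np.array([8,255,255]))&k
    c=max(cv2.findContours(m,0,1)[0],key=cv2.contourArea)[:,0]
    P=np.array([C.onz(*p,.016)[:2] for p in c]).astype(np.float32);r=cv2.minAreaRect(P);print(n,"red",len(c),r)
    print(cv2.fitLine(P,2,0,.01,.01).ravel())
T2=T.c[130:250,180:300];S2=S.c[190:310,190:310]
cv2.imwrite("pics/l4.png",np.hstack([cv2.resize(T2,(400,400)),cv2.resize(S2,(400,400))])[:,:,::-1])
print(get_obs()["eef_pos"])
```

```text
S red 61 ((0.5242143869400024, -0.0822894498705864), (0.03218407183885574, 0.08945143967866898), 89.49776458740234)
[ 0.9983  0.0581  0.5253 -0.0824]
T red 38 ((0.5452000498771667, -0.08745057135820389), (0.04649938642978668, 0.019738323986530304), 0.3637908399105072)
[ 0.9967  0.0815  0.5467 -0.088 ]
[ 0.4259 -0.0852  0.1697]
```

View pics/l4.png

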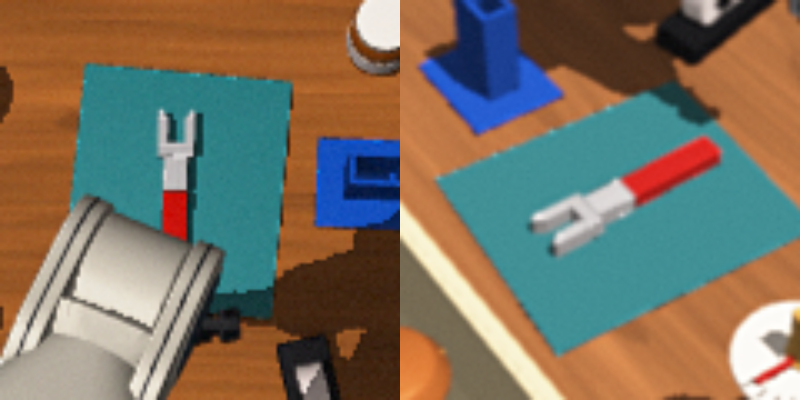

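The key lies flat on the mat, jaw toward +x, in both views (left tile jaw (178,130), right tile (570,225)). I'll re-grasp it firmly and lift.

Call:
{"fn": "apply_moves", "kwargs": {"commands": [{"translation": [-45,0,20],"spin": 0},{"translation": [-85,0,60],"spin": 0},{"translation": [-90,0,100],"spin": 0},{"translation": [-90,0,130],"spin": 0},{"translation": [-90,0,140],"spin": 0}]}}

```text
time: 10.9
eef_pos: [0.5141, -0.0852, 0.0235]
orientation: [3.139, -0.007, 3.129]
ft_force: [-1.1, -1.1, -0.2]
gripper_width: 0.7
gripper_force: 0.0
```

Call:
{"fn": "apply_moves", "kwargs": {"commands": [{"translation": [0,0,0],"spin": 0},{"translation": [0,0,0],"spin": 0},{"translation": [0,0,0],"spin": 0},{"translation": [0,0,0],"spin": 0},{"translation": [0,0,0],"spin": 0}], "fingers": 0.1, "force": 100}}

```text
time: 11.4
eef_pos: [0.5166, -0.0864, 0.0299]
orientation: [-3.141, 0.003, 3.129]
ft_force: [-1.6, 0.3, 8.0]
gripper_width: 0.248
gripper_force: 99.2
```

Call:
{"fn": "apply_moves", "kwargs": {"commands": [{"translation": [0,0,0],"spin": 0},{"translation": [0,0,0],"spin": 0},{"translation": [0,0,0],"spin": 0}]}}

```text
time: 11.7
eef_pos: [0.5166, -0.0864, 0.03]
orientation: [-3.141, 0.003, 3.129]
ft_force: [-0.8, 0.7, 7.7]
gripper_width: 0.246
gripper_force: 99.2
```

Call:
{"fn": "apply_moves", "kwargs": {"commands": [{"translation": [0,0,-15],"spin": 0},{"translation": [0,0,-55],"spin": 0},{"translation": [0,0,-100],"spin": 0},{"translation": [10,0,-145],"spin": 0},{"translation": [20,0,-185],"spin": 0}]}}

```text
time: 12.2
eef_pos: [0.4954, -0.0858, 0.2163]
orientation: [-3.141, 0.002, 3.129]
ft_force: [0.8, -0.8, -0.3]
gripper_width: 0.253
gripper_force: 98.5
```

Call:
{"fn": "apply_moves", "kwargs": {"commands": [{"translation": [10,30,0],"spin": 0},{"translation": [20,70,0],"spin": 0},{"translation": [22,115,0],"spin": 0},{"translation": [22,160,0],"spin": 0},{"translation": [22,200,0],"spin": 0}]}}

```text
time: 12.7
eef_pos: [0.4758, 0.1162, 0.2143]
orientation: [3.141, 0.002, 3.129]
ft_force: [-0.1, -0.9, -1.0]
gripper_width: 0.247
gripper_force: 98.6
```

Call:
{"fn": "apply_moves", "kwargs": {"commands": [{"translation": [10,40,0],"spin": 0},{"translation": [10,70,0],"spin": 0},{"translation": [10,83,0],"spin": 0},{"translation": [10,83,0],"spin": 0},{"translation": [10,83,0],"spin": 0}]}}

```text
time: 13.2
eef_pos: [0.4673, 0.197, 0.2135]
orientation: [-3.141, 0.0, 3.129]
ft_force: [0.0, -0.2, -1.3]
gripper_width: 0.247
gripper_force: 98.6
```

Run:
```python
from h import *
np.set_printoptions(precision=4,suppress=True)
S,T=Cam("scene"),Cam("top")
T2=T.c[115:205,90:180];S2=S.c[225:335,260:370]
cv2.imwrite("pics/s1.png",np.hstack([cv2.resize(T2,(400,400)),cv2.resize(S2,(400,400))])[:,:,::-1])
o=get_obs();print(o["eef_pos"],o["orientation"],o["ft_force"],o["joint_positions"])
```

```text
[0.4675 0.1965 0.2134] [-3.1414  0.0001  3.1277] [-0.1091  0.8436 -1.5384] [ 0.2325  0.2012 -0.1579  1.2116 -0.0002  0.2464]
```

View pics/s1.png

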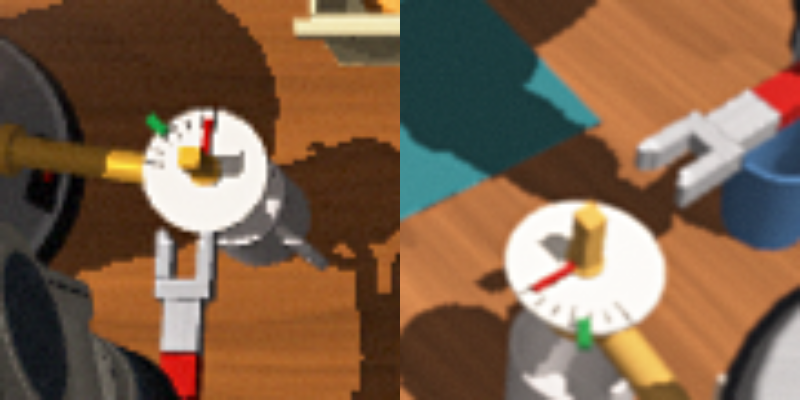

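Run:
```python
from h import *
np.set_printoptions(precision=4,suppress=True)
S,T=Cam("scene"),Cam("top")
t=lambda x,y:(90+(x)/4.444-.5,115+y/4.444-.5)
s=lambda x,y:(260+(x-400)/3.636-.5,225+y/3.636-.5)
for n,a,b in(("tipL",(162,234),(685,195)),("tipR",(208,235),(645,155)),("red/steel edge ctr",(181,353),(766,95)),("spindle",(190,158),(594,209)),("slotbottomedge",(184,279),(705,140))):
    print(n,*tri(T,t(*a),S,s(*b)),T.onz(*t(*a),.203)[:2],S.onz(*s(*b),.203)[:2])
```

```text
tipL [0.5982 0.2126 0.194 ] 0.002824605747649067 [0.5973 0.2088] [0.6035 0.2183]
tipR [0.5972 0.1815 0.1967] 0.0021398240448273764 [0.5967 0.179 ] [0.6009 0.1859]
red/steel edge ctr [0.5182 0.1944 0.205 ] 0.003412799670164581 [0.5195 0.1936] [0.5152 0.1944]
spindle [0.6474 0.1943 0.2003] 0.002682612448929063 [0.6477 0.1925] [0.6481 0.1967]
slotbottomedge [0.567  0.1954 0.2011] 0.003478740947790534 [0.5678 0.1935] [0.5671 0.1976]
```

Both tiles show the fork level and in line with the spindle, within about 1.5 mm in y. I'll lower it and slide it on.

Call:
{"fn": "apply_moves", "kwargs": {"commands": [{"translation": [0,-1.5,7],"spin": 0},{"translation": [0,-1.5,13],"spin": 0},{"translation": [-10,-1.5,13],"spin": 0},{"translation": [-20,-1.5,13],"spin": 0},{"translation": [-28,-1.5,13],"spin": 0}]}}

```text
time: 13.9
eef_pos: [0.4967, 0.1956, 0.2003]
orientation: [3.142, 0.0, 3.129]
ft_force: [0.5, -0.1, -2.3]
gripper_width: 0.246
gripper_force: 98.6
```

Call:
{"fn": "apply_moves", "kwargs": {"commands": [{"translation": [-9,0,0],"spin": 0},{"translation": [-18,0,0],"spin": 0},{"translation": [-27,0,0],"spin": 0},{"translation": [-36,0,0],"spin": 0},{"translation": [-43,0,0],"spin": 0}]}}

```text
time: 14.4
eef_pos: [0.5391, 0.1953, 0.2002]
orientation: [3.141, -0.0, 3.129]
ft_force: [-1.1, 1.2, -1.9]
gripper_width: 0.248
gripper_force: 98.6
```

Run:
```python
from h import *
np.set_printoptions(precision=4,suppress=True)
S,T=Cam("scene"),Cam("top")
T2=T.c[115:205,90:180];S2=S.c[225:335,260:370]
cv2.imwrite("pics/s2.png",np.hstack([cv2.resize(T2,(400,400)),cv2.resize(S2,(400,400))])[:,:,::-1])
o=get_obs();print(o["eef_pos"],o["orientation"],o["ft_force"],o["moment"])
```

```text
[0.5394 0.1952 0.2001] [3.1413 0.0004 3.1288] [ 1.5316  1.5348 -1.5804] [ 0.4039 -0.1334  0.1518]
```

View pics/s2.png

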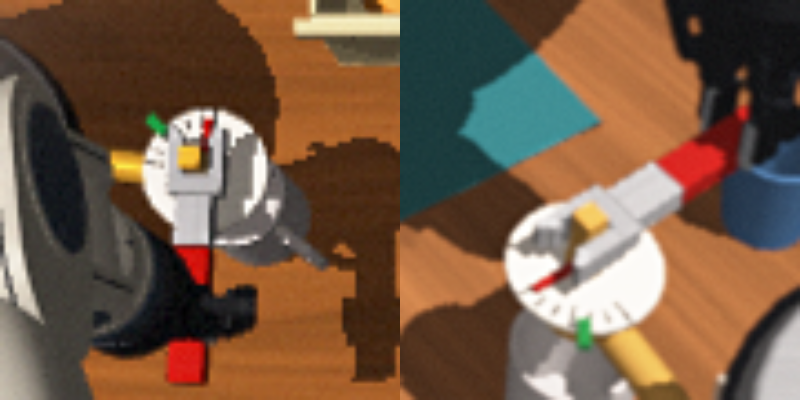

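The fork is seated around the spindle (left tile (188,158), right tile (590,220)) and nothing else is touching. I'll turn the key about the spindle axis.

Call:
{"fn": "apply_moves", "kwargs": {"commands": [{"translation": [-0.6,-11.4,0],"spin": -6},{"translation": [-2.4,-22.7,0],"spin": -12},{"translation": [-5.3,-33.7,0],"spin": -18},{"translation": [-9.4,-44.3,0],"spin": -24},{"translation": [-14.6,-54.5,0],"spin": -30}]}}

```text
time: 15.0
eef_pos: [0.552, 0.1401, 0.2005]
orientation: [3.142, 0.0, -2.627]
ft_force: [1.0, 2.2, -2.7]
gripper_width: 0.244
gripper_force: 98.6
```

```bash
cat > ang.py <<'E'
from h import *
np.set_printoptions(precision=4,suppress=True)
S,T=Cam("scene"),Cam("top")
for n,C,c in(("S",S,(.6501,.1966)),("T",T,(.6471,.1962))):
    k=np.zeros(C.c.shape[:2],np.uint8)
    q=np.array([C.proj([c[0]+.05*np.cos(a),c[1]+.05*np.sin(a),.16]) for a in np.linspace(0,6.2,30)],int);cv2.fillConvexPoly(k,q,255)
    for nm,lo,hi in(("ptr",[0,130,90],[8,255,255]),("mark",[45,100,50],[80,255,255])):
        v,u=np.nonzero(cv2.inRange(C.hsv,np.array(lo),np.array(hi))&k)
        if not len(u): print(n,nm,"none");continue
        P=np.array([C.onz(a,b,.161)[:2] for a,b in zip(u,v)])-c;r=np.hypot(*P.T);g=r<.048;far=P[g][r[g]>r[g].max()-.015].mean(0)
        m=P.mean(0);print(n,nm,len(u),"ang",np.degrees(np.arctan2(m[1],m[0])).round(1),"far",np.degrees(np.arctan2(far[1],far[0])).round(1),"r",np.hypot(*m).round(4),r.max().round(4))
o=get_obs();print(o["eef_pos"],o["orientation"],o["ft_force"],o["moment"],o["gripper_width"])
E
python3 ang.py
```

```text
S ptr 30 ang 2.0 far 2.8 r 0.0191 0.033
S mark 20 ang 47.2 far 47.0 r 0.0445 0.0498
T ptr none
T mark none
[0.5522 0.1398 0.2002] [ 3.1411 -0.0003 -2.6301] [-1.7527  2.2769 -0.8323] [0.4536 0.2996 0.1678] 0.2508432101751019
```

Call:
{"fn": "apply_moves", "kwargs": {"commands": [{"translation": [-0.6,-11.4,0],"spin": -6},{"translation": [-2.4,-22.7,0],"spin": -12},{"translation": [-5.3,-33.7,0],"spin": -18},{"translation": [-6.6,-37.3,0],"spin": -20},{"translation": [-6.6,-37.3,0],"spin": -20}]}}

```text
time: 15.6
eef_pos: [0.5761, 0.1106, 0.2002]
orientation: [-3.141, -0.001, -2.285]
ft_force: [-0.5, -2.3, -1.1]
gripper_width: 0.248
gripper_force: 98.7
```

```bash
python3 ang.py
```

```text
S ptr 29 ang 22.3 far 22.7 r 0.0184 0.0339
S mark 20 ang 47.2 far 47.0 r 0.0445 0.0498
T ptr none
T mark none
[0.5759 0.1109 0.2003] [-3.141  -0.0012 -2.2854] [-1.1179 -5.0722 -1.0268] [-1.0871  0.25   -0.5121] 0.24826042879750232
```

Call:
{"fn": "apply_moves", "kwargs": {"commands": [{"translation": [-0.6,-11.4,0],"spin": -6},{"translation": [-2.4,-22.7,0],"spin": -12},{"translation": [-5.3,-33.7,0],"spin": -18},{"translation": [-6.6,-37.3,0],"spin": -20},{"translation": [-6.6,-37.3,0],"spin": -20}]}}

```text
time: 16.2
eef_pos: [0.6093, 0.0908, 0.2003]
orientation: [-3.14, -0.002, -1.935]
ft_force: [0.7, -8.6, -1.4]
gripper_width: 0.246
gripper_force: 98.9
```

```bash
python3 ang.py
python3 - <<'E'
from h import *
S,T=Cam("scene"),Cam("top")
cv2.imwrite("pics/s3.png",np.hstack([cv2.resize(T.c[115:205,90:180],(400,400)),cv2.resize(S.c[260:330,275:345],(400,400))])[:,:,::-1])
E
```

```text
S ptr 25 ang 42.7 far 42.4 r 0.0183 0.0325
S mark 20 ang 47.2 far 47.0 r 0.0445 0.0498
T ptr none
T mark none
[0.6091 0.0909 0.2004] [-3.1399 -0.002  -1.9364] [ 1.069  -7.7829 -1.0723] [-1.6823 -0.211  -0.6751] 0.2545602444170973
```

Call:
{"fn": "apply_moves", "kwargs": {"commands": [{"translation": [-0.1,-3.8,0],"spin": -2},{"translation": [-0.3,-7.6,0],"spin": -4},{"translation": [-0.3,-7.6,0],"spin": -4}]}}

```text
time: 16.7
eef_pos: [0.6165, 0.0882, 0.2005]
orientation: [-3.14, -0.002, -1.866]
ft_force: [0.8, -8.5, -1.4]
gripper_width: 0.243
gripper_force: 98.9
```

Call:
{"fn": "apply_moves", "kwargs": {"commands": [{"translation": [-0.2,6.6,0],"spin": 3.5},{"translation": [-0.8,13.3,0],"spin": 7},{"translation": [-1.8,19.8,0],"spin": 10.5},{"translation": [-2.8,24.5,0],"spin": 13},{"translation": [-2.8,24.5,0],"spin": 13}]}}

```text
time: 17.2
eef_pos: [0.5937, 0.0998, 0.2009]
orientation: [-3.139, 0.001, -2.092]
ft_force: [3.6, -0.7, -2.6]
gripper_width: 0.249
gripper_force: 98.6
```

```bash
python3 ang.py
python3 - <<'E'
from h import *
C=Cam("scene")
# pointer axis line from weighted redness, mark centroid
q=np.array([C.proj([.650+.046*np.cos(a),.1966+.046*np.sin(a),.16]) for a in np.linspace(0,6.2,30)],int)
k=np.zeros(C.c.shape[:2],np.uint8);cv2.fillConvexPoly(k,q,255)
v,u=np.nonzero(cv2.inRange(C.hsv,np.array([0,90,80]),np.array([9,255,255]))&k)
P=np.array([C.onz(a,b,.161)[:2] for a,b in zip(u,v)],np.float32);l=cv2.fitLine(P,2,0,.01,.01).ravel()
print("ptr line",l,np.degrees(np.arctan(l[1]/l[0])),P.min(0),P.max(0))
E
```

```text
S ptr 22 ang 46.1 far 46.6 r 0.0195 0.0339
S mark 20 ang 47.2 far 47.0 r 0.0445 0.0498
T ptr none
T mark none
[0.594  0.0995 0.2007] [-3.14    0.0011 -2.0893] [ 4.6165 -0.1611 -2.5169] [-0.1565 -1.0376 -0.4883] 0.251085042276929
ptr line [0.6697452  0.74259096 0.6637873  0.21067137] 47.952595 [0.65335286 0.19974603] [0.67359173 0.22242527]
```

Run:
```python
from h import *
S,T=Cam("scene"),Cam("top")
cv2.imwrite("pics/s4.png",np.hstack([cv2.resize(T.c[115:205,90:180],(300,300)),cv2.resize(S.c[235:325,275:365],(500,500),interpolation=2)[:500]][1:])[:,:,::-1])
```

```text
(no output)
```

View pics/s4.png

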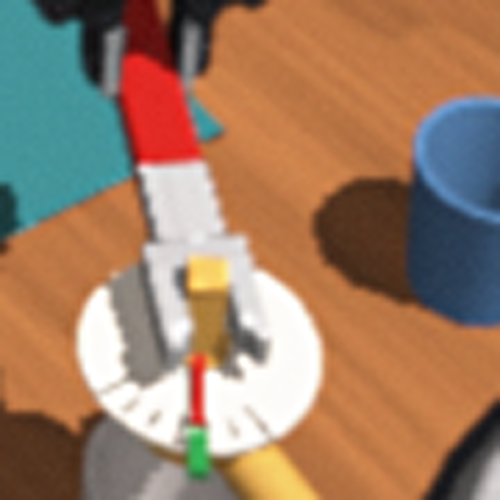

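The pointer stands at the green mark: red line (197,360–420) runs straight into the green tab at (197,450). Before withdrawing, I'll check the key's real axis against the tool's.

Run:
```python
from h import *
C=Cam("scene")
p=lambda x,y:C.onz(275+x/5.556-.5,235+y/5.556-.5,.191)[:2]
for n,a,b in(("left edge",(122,80),(152,235)),("right edge",(183,75),(222,235)),("prongL",(146,245),(168,340)),("prongR",(242,238),(268,340))):
    A,B=p(*a),p(*b);d=B-A;print(n,A,B,np.degrees(np.arctan2(d[1],d[0])))
A=p(143,165);B=p(200,163);print("width",np.linalg.norm(A-B),(A+B)/2);A=p(146,245);B=p(242,238);print((A+B)/2,np.linalg.norm(A-B)); print("sp",C.onz(275+208/5.556-.5,235+272/5.556-.5,.2))
```

```text
left edge [0.60830931 0.1047535 ] [0.64915475 0.16780569] 57.064679430056806
right edge [0.58807782 0.1165675 ] [0.62939032 0.18246061] 57.91383507359331
prongL [0.65382981 0.16992171] [0.67493661 0.20493828] 58.919848863324226
prongR [0.62467956 0.18763212] [0.64794492 0.22490686] 58.02928483283522
width 0.02080183888689578 [0.62147506 0.14723489]
[0.63925468 0.17877691] 0.03410858697403161
sp [0.65007429 0.19663425 0.2       ]
```

Call:
{"fn": "apply_moves", "kwargs": {"commands": [{"translation": [-0.4,9.5,0],"spin": 5},{"translation": [-1.7,18.9,0],"spin": 10},{"translation": [-1.7,18.9,0],"spin": 10}]}}

```text
time: 17.8
eef_pos: [0.5769, 0.1102, 0.2003]
orientation: [3.141, -0.001, -2.265]
ft_force: [1.5, -3.0, -1.6]
gripper_width: 0.253
gripper_force: 98.6
```

```bash
python3 ang.py
```

```text
S ptr 23 ang 47.6 far 47.0 r 0.0189 0.0339
S mark 20 ang 47.2 far 47.0 r 0.0445 0.0498
T ptr none
T mark none
[0.5776 0.1097 0.2002] [ 3.1414 -0.0008 -2.2613] [ 0.4911 -1.259  -1.3074] [-0.2958 -0.0328 -0.0704] 0.24913030231624575
```

Call:
{"fn": "apply_moves", "kwargs": {"commands": [{"translation": [8,0,0],"spin": 0},{"translation": [18,0,0],"spin": 0},{"translation": [30,0,0],"spin": 0},{"translation": [45,0,0],"spin": 0},{"translation": [60,0,0],"spin": 0}]}}

```text
time: 18.4
eef_pos: [0.5383, 0.0627, 0.2003]
orientation: [3.141, -0.0, -2.264]
ft_force: [-0.1, -0.4, -1.3]
gripper_width: 0.247
gripper_force: 98.7
```

Call:
{"fn": "apply_moves", "kwargs": {"commands": [{"translation": [20,0,-10],"spin": 0},{"translation": [45,0,-10],"spin": 0},{"translation": [45,0,-10],"spin": 0}]}}

```text
time: 18.7
eef_pos: [0.5086, 0.0272, 0.2109]
orientation: [-3.141, -0.0, -2.266]
ft_force: [-0.2, -0.4, -1.8]
gripper_width: 0.248
gripper_force: 98.7
```

```bash
python3 ang.py
```

```text
S ptr 22 ang 46.7 far 46.6 r 0.0197 0.0339
S mark 20 ang 47.2 far 47.0 r 0.0445 0.0498
T ptr 7 ang 41.0 far 41.0 r 0.0294 0.0359
T mark 12 ang 43.0 far 42.5 r 0.0456 0.0534
[0.5102 0.0285 0.2107] [-3.141   0.0006 -2.2656] [ 0.6294  0.1429 -1.9548] [-0.0344  0.0707  0.0068] 0.24660891316398237
```

Call:
{"fn": "apply_moves", "kwargs": {"commands": [{"translation": [17,-16,0],"spin": 0},{"translation": [34,-32,0],"spin": 8},{"translation": [51,-48,0],"spin": 16},{"translation": [68,-63,0],"spin": 24},{"translation": [85,-78,0],"spin": 32}]}}

```text
time: 19.3
eef_pos: [0.5166, -0.0866, 0.2101]
orientation: [3.141, 0.0, -2.828]
ft_force: [0.3, -1.1, -1.2]
gripper_width: 0.249
gripper_force: 98.7
```

Call:
{"fn": "apply_moves", "kwargs": {"commands": [{"translation": [0,0,20],"spin": 8},{"translation": [0,0,50],"spin": 16},{"translation": [0,0,80],"spin": 19},{"translation": [0,0,110],"spin": 19},{"translation": [0,0,130],"spin": 19}]}}

```text
time: 19.8
eef_pos: [0.5158, -0.0855, 0.0781]
orientation: [3.141, -0.002, 3.129]
ft_force: [-0.2, 0.2, -1.8]
gripper_width: 0.249
gripper_force: 98.7
```

Call:
{"fn": "apply_moves", "kwargs": {"commands": [{"translation": [0,0,0],"spin": 0},{"translation": [0,0,0],"spin": 0}]}}

```text
time: 20.0
eef_pos: [0.5166, -0.0858, 0.0805]
orientation: [3.141, -0.0, 3.129]
ft_force: [0.8, -0.7, -1.7]
gripper_width: 0.246
gripper_force: 98.7
```

Lower the last 50 mm, release and retreat.

Call:
{"fn": "apply_moves", "kwargs": {"commands": [{"translation": [0,0,15],"spin": 0},{"translation": [0,0,30],"spin": 0},{"translation": [0,0,42],"spin": 0},{"translation": [0,0,49],"spin": 0},{"translation": [0,0,50],"spin": 0}]}}

```text
time: 20.5
eef_pos: [0.5164, -0.086, 0.0302]
orientation: [3.141, -0.0, 3.129]
ft_force: [-0.1, -0.8, -1.5]
gripper_width: 0.25
gripper_force: 98.7
```

Call:
{"fn": "apply_moves", "kwargs": {"commands": [{"translation": [0,0,0],"spin": 0},{"translation": [0,0,0],"spin": 0},{"translation": [0,0,0],"spin": 0},{"translation": [0,0,0],"spin": 0},{"translation": [0,0,0],"spin": 0}], "fingers": 0.7}}

```text
time: 21.0
eef_pos: [0.5164, -0.0861, 0.0305]
orientation: [-3.141, 0.0, 3.129]
ft_force: [0.7, -0.4, -0.0]
gripper_width: 0.699
gripper_force: 0.0
```

Call:
{"fn": "apply_moves", "kwargs": {"commands": [{"translation": [0,0,-20],"spin": 0},{"translation": [20,0,-60],"spin": 0},{"translation": [60,0,-100],"spin": 0},{"translation": [90,0,-140],"spin": 0},{"translation": [90,0,-140],"spin": 0}]}}

```text
time: 21.5
eef_pos: [0.425, -0.0849, 0.1744]
orientation: [-3.139, 0.005, 3.129]
ft_force: [-0.3, 0.0, 0.0]
gripper_width: 0.698
gripper_force: 0.0
```

```bash
python3 ang.py
python3 - <<'E'
from h import *
for n in("scene","top"):
    C=Cam(n);k=np.zeros(C.c.shape[:2],np.uint8)
    q=np.array([C.proj([.573+a,-.087+b,.01]) for a,b in((.13,.12),(.13,-.12),(-.13,-.12),(-.13,.12))],int);cv2.fillConvexPoly(k,q,255)
    m=cv2.inRange(C.hsv,np.array([0,150,60]),np.array([8,255,255]))&k
    c=max(cv2.findContours(m,0,1)[0],key=cv2.contourArea)[:,0]
    print(n,cv2.minAreaRect(np.array([C.onz(*p,.016)[:2] for p in c]).astype(np.float32)))
    o=cv2.imread(f"pics/{n}0.png")[:,:,::-1];d=cv2.absdiff(o,C.c).max(2)
    for nm,P in(("cup",None),):pass
E
```

```text
S ptr 23 ang 46.9 far 46.8 r 0.0194 0.0321
S mark 20 ang 47.2 far 47.0 r 0.0445 0.0498
T ptr 7 ang 41.0 far 41.0 r 0.0294 0.0359
T mark 13 ang 42.7 far 42.5 r 0.0458 0.0534
[ 0.4264 -0.0851  0.1718] [-3.1403  0.0034  3.1284] [ 0.3669 -0.3937 -0.206 ] [-0.0141  0.0033 -0.0022] 0.6978709696289761
scene ((0.524217963218689, -0.08213935047388077), (0.032127995043992996, 0.08933527767658234), 89.24053192138672)
top ((0.5468502640724182, -0.08744008839130402), (0.04319901019334793, 0.019738323986530304), 0.3637908697128296)
```

The key's position matches its first flat placement, and the pointer is at the mark in both views.

```bash
python3 -c "
from plant import close_job;print(close_job())"
```

```text
the job is handed in; nothing more can be done
None
```

The tap is turned so the pointer is within about 2° of the green mark in both camera views, the key is back lying flat on the mat and released, and the job was handed in about 22 s into the 72 s allowed.

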